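Put the loose sockets back in their holder cups

ROBOT

A 6-joint arm with a two-finger parallel gripper is mounted at the origin on the work surface. World frame = base frame: x ahead of the robot, y to its left, z up, the work surface at z = 0. Lengths are in m, angles in rad, forces in N, time in s.
With the tool pointing down it reaches from about 0.425 to 0.95 m from the base axis. Payload 3.5 kg.
Tool frame: the origin (TCP) lies at the very end of the fingers, on their centre line; the grasp point (between the pads) lies 19 mm behind it; z points along the fingers, y is the line along which they close (so a half turn about z gives the same grasp; the last joint's range is limited). The gripper opens to 85 mm and grips with 20 to 120 N. Pads are 22 mm wide; open, the fingers measure 114 mm over their backs; the gripper's body (76 mm by 85 mm) begins 54 mm behind the grasp point. The pads swing forward as they close: fully open they stand 13 mm farther back than shut.
Start: joints at [-1.267, 0.286, 1.577, -0, 1.279, -0.15], TCP at [0.296, -0.607, 0.231] pointing down, gripper open.
Joint ranges: [-2.77, 2.77], [-0.9, 2.22], [0.21, 2.48], [-1.53, 4.67], [0.24, 2.81], [-2.84, 2.84]. Speed limits (rad/s): [2.79, 2.79, 3.14, 3.14, 3.14, 3.14].

INTERFACE

Orientations are given as a unit quaternion [x, y, z, w].
In Python, from plant import ctrl gives the robot as it stands.
- The arm moves only by the tool carry_out, never from a script. Its argument "deltas" is one flat list of numbers, 6 for each row, row after row: the shift along the tool's x, y, z in m, then the turn, a rotation vector about the tool's x, y, z in rad. A call has 1 to 5 rows; each row is the pose to reach, as a shift and turn from the pose commanded when the call began, along the tool's axes at that moment; what a row does not reach only later rows make up. A row lasts 1/8 s, in which the tool goes at most 62.5 mm and 10.7 degrees, less where a joint would pass 70% of its speed; a pose out of reach is approached as far as the arm can. A call with a gripper value outside its range is refused whole. "grip" is the opening in per cent of the stroke, from 0 (shut) to 100 (fully open), set as the call begins (left out, the last holds). The fingers move at their own pace and stop on an object; "grip_force" is the grip in N (left out, the last holds). Time passes only in rows, so rows that repeat a pose let the fingers close. It gives the time, the measured TCP pose, the force, the opening and the grip force at its end, in the units of the state.
- ctrl.get_state(): the state, without advancing time (a new reading comes with each control period).
- ctrl.read_camera(name): name is "scene" or "top" or "wrist"; returns (picture, depth): 384x512x3 uint8, red, green, blue; 384x512 float32, m along the optical axis (not along the pixel's ray), 0 where there is no reading.
- ctrl.camera_model(name): a dict with "intrinsics" (3x3 intrinsics, pixels), "extrinsics" (4x4, takes a point from world to camera coordinates); the wrist camera has in their place "hand_eye" (4x4, takes a point from camera to tool coordinates, whose origin is the TCP and whose axes are the flange's). Camera axes: x right, y down, z forward; pixel columns grow to the right and rows downward; lengths in m; the calibration is good to about 2 mm. A picture is of the moment at which its call begins: read the wrist's pose just before it. camera_model takes no time and is no camera call.
- ctrl.sign_off(): hands the job in; it is judged then, once.
Trained networks look in the newest picture that a camera, given by its name, has taken for a name from the list of things; names that differ only in an ending like _2 or _b are one class to them, and where a whole thing is asked for, a point or a joint stands for the part that bears it (a point fixed in the world has none). Each returns a list of dicts, best first, with "score" (0 to 1); they miss things now and then, are a little off and sometimes report something else, mostly with a low value. They report only what shows in the picture. A call takes as long as a camera call. They do not tell look-alikes from the thing itself.
- ctrl.find_in(camera, query): "uv" ([column, row] in pixels, amid what is visible of it).
The state is a dict: "time": time; "qpos": joint angles; "dq": joint speeds; "joint_efforts": joint torques, N m; "eef_pos": TCP position; "tcp_rot": TCP orientation; "contact_force": force on the tool from outside, world axes, zero at the start; "wrist_torque": the same for the moment, N m; "opening": opening from 0.0 (shut) to 1.0 (fully open); "finger_force": force on a finger pad.
Only numpy, scipy, OpenCV 4.12 (cv2) and the standard library are available. Lean on these libraries where they do the work, as an engineer would, in place of code of your own. Each camera call takes 0.05 s, during which the arm holds its last target. There are 200 camera calls.

TASK

Clear up after the job: stand each of the four loose steel sockets upright on the floor of the grey holder cup made for its size, the smallest socket in the smallest cup and so on up to the largest in the largest. Leave the wheel bearing and the wheel spacer where they lie.

Things in the scene. Friction and masses are not known exactly. Their poses are not given: they have to be found in the camera images.
- socket_1_center (a point): The smallest of four bright steel wrench sockets standing upright and loose on the mat, a round cylinder 26 mm in diameter (with a shallow groove just below mid-height) and 50 mm tall, with a six-sided dark recess 14 mm deep in its top. About 0.1 kg. The point is its centre, half-way up (25 mm above its underside); z is its axis, upward.
- socket_2_center (a point): The second smallest of four bright steel wrench sockets standing upright and loose on the mat, a round cylinder 36 mm in diameter (with a shallow groove just below mid-height) and 54 mm tall, with a six-sided dark recess 14 mm deep in its top. About 0.2 kg. The point is its centre, half-way up (27 mm above its underside); z is its axis, upward.
- socket_3_center (a point): The second largest of four bright steel wrench sockets standing upright and loose on the mat, a round cylinder 47 mm in diameter (with a shallow groove just below mid-height) and 60 mm tall, with a six-sided dark recess 14 mm deep in its top. About 0.38 kg. The point is its centre, half-way up (30 mm above its underside); z is its axis, upward.
- socket_4_center (a point): The largest of four bright steel wrench sockets standing upright and loose on the mat, a round cylinder 58 mm in diameter (with a shallow groove just below mid-height) and 66 mm tall, with a six-sided dark recess 14 mm deep in its top. About 0.65 kg. The point is its centre, half-way up (33 mm above its underside); z is its axis, upward.
- cup_1: The smallest of four shallow round grey plastic holder cups, fixed to the bench: 52 mm outside and 42 mm inside diameter, rim 10 mm high, floor 4 mm above its underside. Meant for the 26 mm socket. The origin is the centre of its underside, on the mat; z up.
- cup_2: The second smallest of four shallow round grey plastic holder cups, fixed to the bench: 62 mm outside and 52 mm inside diameter, rim 10 mm high, floor 4 mm above its underside. Meant for the 36 mm socket. The origin is the centre of its underside, on the mat; z up.
- cup_3: The second largest of four shallow round grey plastic holder cups, fixed to the bench: 73 mm outside and 63 mm inside diameter, rim 10 mm high, floor 4 mm above its underside. Meant for the 47 mm socket. The origin is the centre of its underside, on the mat; z up.
- cup_4: The largest of four shallow round grey plastic holder cups, fixed to the bench: 84 mm outside and 74 mm inside diameter, rim 10 mm high, floor 4 mm above its underside. Meant for the 58 mm socket. The origin is the centre of its underside, on the mat; z up.
- bearing_center (a point): A loose steel wheel bearing lying flat, a ring of 47 mm outside and 25 mm bore, 15 mm high; not a socket, stays where it is. The point is its centre, 7.5 mm above the mat.
- spacer_center (a point): A loose top-hat shaped aluminium wheel spacer lying on its flange: flange 42 mm in diameter and 7 mm thick, neck 26 mm in diameter, 17 mm bore right through, 24 mm tall in all; not a socket, stays where it is. The point is its centre, 12 mm above the mat.
Mind the look-alikes: they are no part of the job. What is shaped like the part that bears socket_4_center but orange, red or yellow is not meant.

How it is judged:
By the outcome, as a careful person would: the job done as asked, in the order asked, and still so for the second after the job is handed in, with the robot touching nothing.
It also fails if it takes over 109 s, if anything falls off the work surface, if the arm or the gripper's body presses on something with over 40 N, if the wrist force passes 120 N, or if a joint passes its speed limit or range.

## Working session

There is one attempt and no reset: what is moved stays moved. The work goes in short steps, Python scripts to look and compute and a tool call to move; the robot and the scene stay as the last step left them, time stands still between calls to the robot, and variables do not carry over. Pictures are saved under pics/ and viewed, at most 14 in all, crops included, and the job is handed in when it is done.

Besides the shell and the picture viewer there is one more tool, called after ">>>" by a JSON object that holds its "op" and its "data", one argument or row to a line. carry_out: Moves the arm, as the interface text tells. Its arguments: {"type":"object","properties":{"deltas":{"type":"array"},"grip":{"type":"number"},"grip_force":{"type":"number"}},"required":["deltas"]}

```bash
mkdir -p pics
python3 - <<'E'
from plant import ctrl
import cv2,numpy as np
s=ctrl.get_state();print(s)
for n in("top","scene"):
    p,d=ctrl.read_camera(n);cv2.imwrite(f"pics/{n}0.png",cv2.cvtColor(p,cv2.COLOR_RGB2BGR));np.save(n+"_d.npy",d)
    m=ctrl.camera_model(n);print(n,m)
print(ctrl.camera_model("wrist"))
E
```

```text
{'time': 0.0, 'qpos': array([-1.26702405e+00,  2.87214165e-01,  1.57818286e+00,  1.96034935e-05,
        1.27857678e+00, -1.50010977e-01]), 'dq': array([-0.00019874, -0.00100586, -0.00046973, -0.00163808, -0.00161403,
        0.00095398]), 'joint_efforts': array([-6.91380847e-04, -4.05987847e+01, -2.92628521e+01, -1.58770313e-04,
        5.80392749e-03, -3.59948444e-07]), 'eef_pos': array([ 0.29572559, -0.6060442 ,  0.22991166]), 'tcp_rot': array([ 9.74370276e-01,  2.24946989e-01, -8.20866948e-05, -1.18777614e-03]), 'contact_force': array([ 0.02755433, -0.76176841, -0.32119516]), 'wrist_torque': array([-0.0127691 ,  0.04385384,  0.00788112]), 'finger_force': 0.0, 'opening': 1.0004177227020665}
top {'intrinsics': array([[433.42484817,   0.        , 257.44727956],
       [  0.        , 433.42484817, 187.17332415],
       [  0.        ,   0.        ,   1.        ]]), 'extrinsics': array([[ 0.02099423, -0.99969727,  0.01283038, -0.01944182],
       [-0.991907  , -0.02243451, -0.12496875,  0.43927503],
       [ 0.12521876, -0.01010292, -0.99207771,  1.16198477],
       [ 0.        ,  0.  
[... 296 characters left out ...]
 0.75190868, -0.15760792, -0.64015082, -0.31945114],
       [-0.63056429,  0.111464  , -0.76809144,  1.38547663],
       [ 0.        ,  0.        ,  0.        ,  1.        ]])}
{'intrinsics': array([[307.70256765,   0.        , 251.65003781],
       [  0.        , 307.70256765, 190.84438823],
       [  0.        ,   0.        ,   1.        ]]), 'hand_eye': array([[-3.49547308e-04, -9.65550562e-01, -2.60215278e-01,
         6.51088091e-02],
       [ 9.99999826e-01, -4.60927266e-04,  3.67008940e-04,
         2.58198507e-04],
       [-4.74306004e-04, -2.60215104e-01,  9.65550555e-01,
        -1.43057493e-01],
       [ 0.00000000e+00,  0.00000000e+00,  0.00000000e+00,
         1.00000000e+00]])}
```

View pics/top0.png

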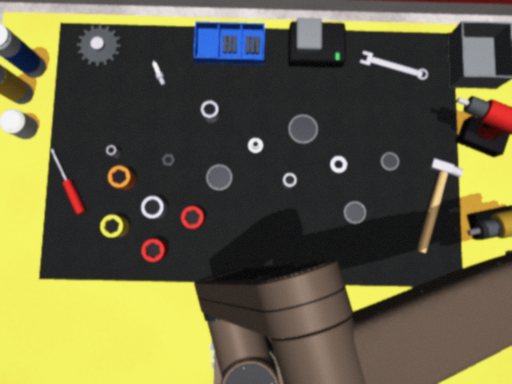

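View pics/scene0.png

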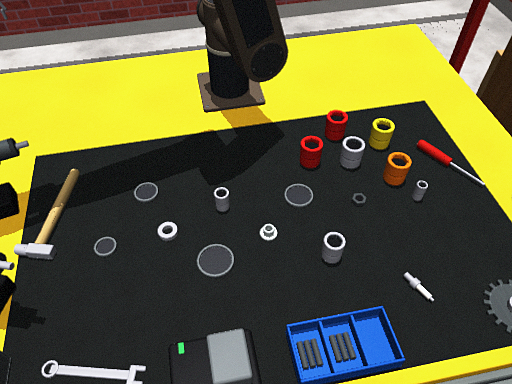

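Sockets in the top view: s4 at (152,207) (white; look-alikes orange (120,177), yellow (112,226), red (192,217) and (153,250)). s3 is at (209,109), s2 at (289,180) and s1 at (111,150), with a nut at (168,160). The spacer is at (256,145) and the bearing at (338,164). Cups: c4 (303,128), c3 (219,177), c2 (355,212), c1 (390,161). Next I'll measure from depth in both views and take a close crop.

```bash
cat > h.py <<'E'
from plant import ctrl
import cv2,numpy as np
from scipy.spatial.transform import Rotation as R
def cloud(d,K,Twc):   # Twc: camera->world
    v,u=np.mgrid[:384,:512]
    P=np.stack([(u-K[0,2])/K[0,0]*d,(v-K[1,2])/K[1,1]*d,d],-1)
    return P@Twc[:3,:3].T+Twc[:3,3]
def wristT(s):
    T=np.eye(4);T[:3,:3]=R.from_quat(s['tcp_rot']).as_matrix();T[:3,3]=s['eef_pos'];return T@ctrl.camera_model('wrist')['hand_eye']
def top_circle(W,c,r,h,tol=.006):
    m=(np.hypot(W[...,0]-c[0],W[...,1]-c[1])<r)&(abs(W[...,2]-h)<tol)
    p=W[m][:,:2].astype(np.float32)
    if len(p)<5:return None
    (x,y),rr=cv2.minEnclosingCircle(p);return np.round([x,y,2*rr,np.median(W[m][:,2]),len(p)],4)
E
python3 - <<'E'
from h import *
uv=dict(s1=(111,150,.05,.026),s2=(289,180,.054,.036),s3=(209,109,.06,.047),s4=(152,207,.066,.058),c1=(390,161,.01,.052),c2=(355,212,.01,.062),c3=(219,177,.01,.073),c4=(303,128,.01,.084),
bear=(338,164,.015,.047),spac=(256,145,.024,.042),orange=(120,177,.066,.058),yel=(112,226,.066,.058),redR=(192,217,.066,.058),redD=(153,250,.066,.058),nut=(168,160,.01,.03))
Ws={}
for n in("top","scene"):
    m=ctrl.camera_model(n);Ws[n]=cloud(np.load(n+"_d.npy"),m['intrinsics'],np.linalg.inv(m['extrinsics']))
m=ctrl.camera_model("top");T=np.linalg.inv(m['extrinsics'])
for k,(u,v,h,D) in uv.items():
    r=T[:3,:3]@np.linalg.solve(m['intrinsics'],[u,v,1]);c=T[:3,3]+r*(h-T[2,3])/r[2]
    print(k,c[:2].round(3),*[top_circle(Ws[n],c,D/2+.012,h,.004 if h<.02 else .006) for n in Ws])
p=cv2.imread("pics/top0.png")
cv2.imwrite("pics/crop.png",cv2.resize(p[90:270,90:410],(800,450),interpolation=cv2.INTER_CUBIC))
E
```

```text
s1 [0.529 0.389] [5.292e-01 3.898e-01 2.610e-02 4.840e-02 4.400e+01] [5.314e-01 3.900e-01 3.040e-02 4.820e-02 6.200e+01]
s2 [ 0.458 -0.094] [ 4.583e-01 -9.500e-02  3.520e-02  5.340e-02  7.400e+01] [ 4.623e-01 -9.670e-02  3.880e-02  5.260e-02  9.700e+01]
s3 [0.647 0.127] [6.478e-01 1.264e-01 4.760e-02 5.910e-02 1.300e+02] [6.505e-01 1.256e-01 4.920e-02 5.840e-02 1.950e+02]
s4 [0.376 0.267] [3.765e-01 2.671e-01 5.870e-02 6.550e-02 2.080e+02] [3.791e-01 2.670e-01 6.050e-02 6.470e-02 1.890e+02]
c1 [ 0.525 -0.382] [ 5.232e-01 -3.812e-01  5.280e-02  8.300e-03  1.110e+02] [ 5.269e-01 -3.798e-01  5.360e-02  8.700e-03  1.500e+02]
c2 [ 0.379 -0.282] [ 3.786e-01 -2.782e-01  6.580e-02  8.200e-03  1.800e+02] [ 3.814e-01 -2.798e-01  6.510e-02  8.800e-03  1.650e+02]
c3 [0.468 0.098] [4.709e-01 9.780e-02 7.960e-02 8.200e-03 2.120e+02] [4.726e-01 9.750e-02 7.550e-02 8.600e-03 1.710e+02]
c4 [ 0.614 -0.136] [ 6.072e-01 -1.379e-01  9.450e-02  8.100e-03  2.230e+02] [ 6.148e-01 -1.355e-01  8.600e-02  8.600e-03  2.870e+02]
bear [ 0.512 -0.234] [ 5.113e-01 -2.342e-01  4.800e-02  1.460e-02  1.380e+02] [ 5.142e-01 -2.349e-01  4.850e-02  1.410e-02  1.940e+02]
spac [ 0.558 -0.003] [ 5.619e-01 -1.000e-03  2.600e-02  2.290e-02  4.400e+01] [ 5.66e-01 -1.10e-03  2.64e-02  2.19e-02  5.90e+01]
orange [0.454 0.356] [4.548e-01 3.590e-01 5.880e-02 6.550e-02 2.190e+02] [4.584e-01 3.583e-01 5.990e-02 6.440e-02 2.060e+02]
yel [0.324 0.369] [3.245e-01 3.708e-01 5.880e-02 6.540e-02 2.200e+02] [3.270e-01 3.698e-01 6.150e-02 6.460e-02 1.750e+02]
redR [0.352 0.161] [3.514e-01 1.612e-01 5.820e-02 6.520e-02 2.150e+02] [3.537e-01 1.591e-01 6.280e-02 6.450e-02 1.850e+02]
redD [0.264 0.259] [2.640e-01 2.602e-01 5.810e-02 6.530e-02 2.190e+02] [2.686e-01 2.620e-01 6.340e-02 6.460e-02 1.630e+02]
nut [0.513 0.242] [5.121e-01 2.383e-01 4.230e-02 1.210e-02 5.700e+01] [5.163e-01 2.412e-01 3.650e-02 1.250e-02 9.600e+01]
```

View pics/crop.png

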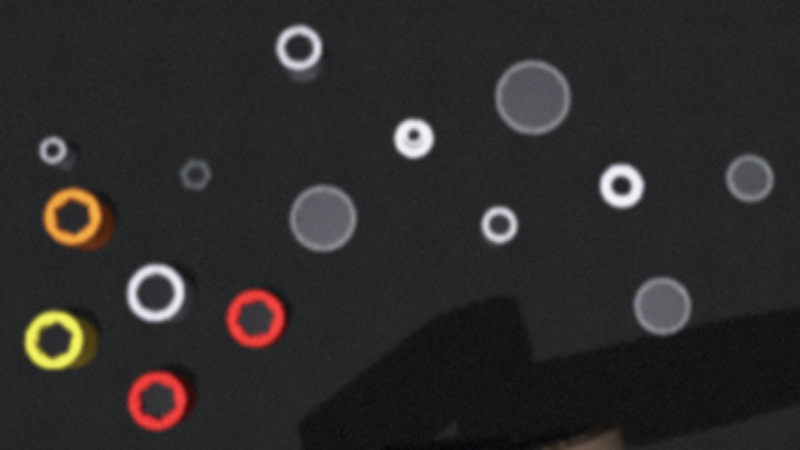

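The crop confirms s4 is the white socket amid four coloured ones. For s4 the fingers can close along about -30° between neighbours; for the others the present yaw (tool y at about -64°) is clear.

```bash
cat >> h.py <<'E'
def rel(*targets,yaw=None):   # tool-frame deltas from present pose to world xyz targets (tool x at yaw deg)
    s=ctrl.get_state();R0=R.from_quat(s['tcp_rot'])
    if yaw is None: rv=np.zeros(3)
    else: rv=(R0.inv()*R.from_euler('z',yaw,degrees=True)*R.from_euler('x',180,degrees=True)).as_rotvec()
    for t in targets: print(t,'->',np.round(np.r_[R0.inv().apply(np.array(t)-s['eef_pos']),rv],4).tolist())
def look(c,r,h,save=None,tol=.006):
    s=ctrl.get_state();p,d=ctrl.read_camera('wrist')
    W=cloud(d,ctrl.camera_model('wrist')['intrinsics'],wristT(s))
    if save: cv2.imwrite(save,cv2.cvtColor(p,cv2.COLOR_RGB2BGR))
    print('t',s['time'],'wrist',top_circle(W,c,r,h,tol));return W
E
python3 -c "
from h import *
rel((.5,-.1,.23),(.53,.39,.2),yaw=26)"
```

```text
(0.5, -0.1, 0.23) -> [0.4054, -0.3653, 0.001, -0.0022, -0.0003, 0.0]
(0.53, 0.39, 0.2) -> [0.6472, -0.7925, 0.032, -0.0022, -0.0003, 0.0]
```

>>> {"op": "carry_out", "data": {
  "deltas": [0.405, -0.365, 0, -0.002, 0, 0, 0.405, -0.365, 0, -0.002, 0, 0, 0.405, -0.365, 0, -0.002, 0, 0, 0.405, -0.365, 0, -0.002, 0, 0, 0.405, -0.365, 0, -0.002, 0, 0]
}}

```text
time: 0.72
eef_pos: [0.4131, -0.3147, 0.2309]
tcp_rot: [0.974, 0.225, 0.0, 0.001]
contact_force: [0.4, -0.6, -0.4]
opening: 1.001
finger_force: 0.0
```

```bash
python3 -c "
from h import *
rel((.53,.39,.2),yaw=26)"
```

```text
(0.53, 0.39, 0.2) -> [0.4138, -0.5824, 0.0301, 0.0014, -0.0001, -0.0004]
```

>>> {"op": "carry_out", "data": {
  "deltas": [0.41, -0.58, 0.03, 0, 0, 0, 0.41, -0.58, 0.03, 0, 0, 0, 0.41, -0.58, 0.03, 0, 0, 0, 0.41, -0.58, 0.03, 0, 0, 0, 0.41, -0.58, 0.03, 0, 0, 0]
}}

```text
time: 1.35
eef_pos: [0.4628, -0.0067, 0.2174]
tcp_rot: [0.974, 0.225, 0.0, 0.001]
contact_force: [1.4, -0.7, 0.1]
opening: 1.004
finger_force: 0.0
```

```bash
python3 -c "
from h import *
rel((.53,.39,.2),yaw=26)"
```

```text
(0.53, 0.39, 0.2) -> [0.2342, -0.3272, 0.0167, 0.0021, -0.0002, -0.0003]
```

>>> {"op": "carry_out", "data": {
  "deltas": [0.234, -0.327, 0.017, 0.002, 0, 0, 0.234, -0.327, 0.017, 0.002, 0, 0, 0.234, -0.327, 0.017, 0.002, 0, 0, 0.234, -0.327, 0.017, 0.002, 0, 0, 0.234, -0.327, 0.017, 0.002, 0, 0]
}}

```text
time: 1.98
eef_pos: [0.5149, 0.3012, 0.2034]
tcp_rot: [0.974, 0.225, -0.0, 0.0]
contact_force: [0.2, -0.8, 0.7]
opening: 0.999
finger_force: 0.0
```

```bash
python3 -c "
from h import *
rel((.53,.39,.2),yaw=26)"
```

```text
(0.53, 0.39, 0.2) -> [0.0526, -0.0732, 0.0034, 0.0002, 0.0005, 0.0004]
```

>>> {"op": "carry_out", "data": {
  "deltas": [0.053, -0.073, 0.003, 0, 0, 0, 0.053, -0.073, 0.003, 0, 0, 0, 0.053, -0.073, 0.003, 0, 0, 0, 0.053, -0.073, 0.003, 0, 0, 0]
}}

```text
time: 2.48
eef_pos: [0.5304, 0.3871, 0.2003]
tcp_rot: [0.974, 0.225, -0.001, 0.0]
contact_force: [-0.9, 0.6, -0.0]
opening: 0.998
finger_force: 0.0
```

```bash
python3 -c "
from h import *
look((.53,.39),.03,.05,'pics/w1.png')
rel((.53,.39,.1),(.53,.39,.018),yaw=26)"
```

```text
t 2.475 wrist [5.322e-01 3.904e-01 2.610e-02 5.000e-02 3.250e+02]
(0.53, 0.39, 0.1) -> [0.001, -0.0032, 0.1006, 0.0004, 0.0009, -0.0009]
(0.53, 0.39, 0.018) -> [0.001, -0.0032, 0.1826, 0.0004, 0.0009, -0.0009]
```

View pics/w1.png

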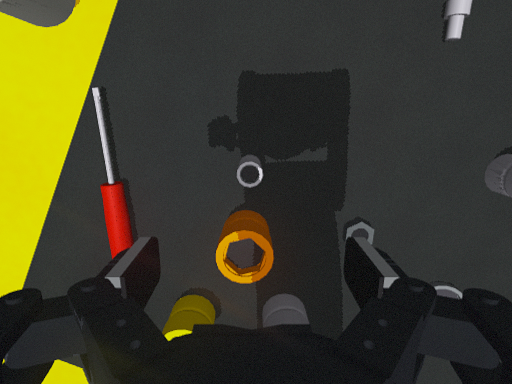

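The wrist view shows s1 at (250,173) and orange behind it at (245,258). The fingers straddle s1 clear of both, so I'm descending.

>>> {"op": "carry_out", "data": {
  "deltas": [0.003, -0.0025, 0.05, 0, 0, 0, 0.003, -0.0025, 0.1, 0, 0, 0, 0.003, -0.0025, 0.15, 0, 0, 0, 0.003, -0.0025, 0.182, 0, 0, 0, 0.003, -0.0025, 0.182, 0, 0, 0]
}}

```text
time: 3.15
eef_pos: [0.5301, 0.3889, 0.0157]
tcp_rot: [0.975, 0.224, -0.004, 0.001]
contact_force: [-0.9, 0.4, 0.4]
opening: 0.998
finger_force: 0.0
```

>>> {"op": "carry_out", "data": {
  "deltas": [0, 0, 0, 0, 0, 0, 0, 0, 0, 0, 0, 0, 0, 0, 0, 0, 0, 0, 0, 0, 0, 0, 0, 0, 0, 0, 0, 0, 0, 0],
  "grip": 0,
  "grip_force": 40
}}

```text
time: 3.78
eef_pos: [0.5333, 0.392, 0.0207]
tcp_rot: [0.974, 0.225, 0.001, -0.0]
contact_force: [-1.0, -1.5, 5.5]
opening: 0.292
finger_force: 39.5
```

>>> {"op": "carry_out", "data": {
  "deltas": [0, 0, -0.03, 0, 0, 0, 0, 0, -0.08, 0, 0, 0, 0, 0, -0.14, 0, 0, 0, 0, 0, -0.14, 0, 0, 0]
}}

```text
time: 4.28
eef_pos: [0.5356, 0.3935, 0.1662]
tcp_rot: [0.974, 0.225, 0.006, -0.002]
contact_force: [0.8, -0.3, -1.3]
opening: 0.289
finger_force: 39.5
```

```bash
python3 -c "
from h import *
rel((.526,-.38,.16),yaw=26)"
```

```text
(0.526, -0.38, 0.16) -> [-0.348, 0.6909, 0.0014, -0.0004, -0.0129, 0.0003]
```

>>> {"op": "carry_out", "data": {
  "deltas": [-0.135, 0.268, 0, 0, 0, 0, -0.135, 0.268, 0, 0, 0, 0, -0.135, 0.268, 0, 0, 0, 0, -0.135, 0.268, 0, 0, 0, 0, -0.135, 0.268, 0, 0, 0, 0]
}}

```text
time: 4.9
eef_pos: [0.527, 0.0893, 0.1569]
tcp_rot: [0.974, 0.225, -0.002, -0.0]
contact_force: [2.3, -0.3, -0.4]
opening: 0.294
finger_force: 39.6
```

>>> {"op": "carry_out", "data": {
  "deltas": [-0.135, 0.268, 0, 0, 0, 0, -0.135, 0.268, 0, 0, 0, 0, -0.135, 0.268, 0, 0, 0, 0, -0.135, 0.268, 0, 0, 0, 0, -0.135, 0.268, 0, 0, 0, 0]
}}

```text
time: 5.52
eef_pos: [0.5233, -0.2104, 0.157]
tcp_rot: [0.975, 0.224, -0.001, -0.001]
contact_force: [0.4, -0.0, -1.4]
opening: 0.293
finger_force: 39.6
```

>>> {"op": "carry_out", "data": {
  "deltas": [-0.078, 0.155, 0, 0, 0, 0, -0.078, 0.155, 0, 0, 0, 0, -0.078, 0.155, 0, 0, 0, 0, -0.078, 0.155, 0, 0, 0, 0, -0.078, 0.155, 0, 0, 0, 0]
}}

```text
time: 6.15
eef_pos: [0.5217, -0.381, 0.1569]
tcp_rot: [0.974, 0.225, -0.001, -0.002]
contact_force: [0.4, 1.3, -0.5]
opening: 0.292
finger_force: 39.7
```

```bash
python3 -c "
from h import *
look((.526,-.38),.035,.01,'pics/w2.png',.004)
rel((.526,-.38,.024),yaw=26)"
```

```text
t 6.15 wrist [ 5.274e-01 -3.811e-01  5.180e-02  1.010e-02  8.660e+02]
(0.526, -0.38, 0.024) -> [0.004, 0.0017, 0.1333, -0.0031, 0.0007, 0.0007]
```

View pics/w2.png

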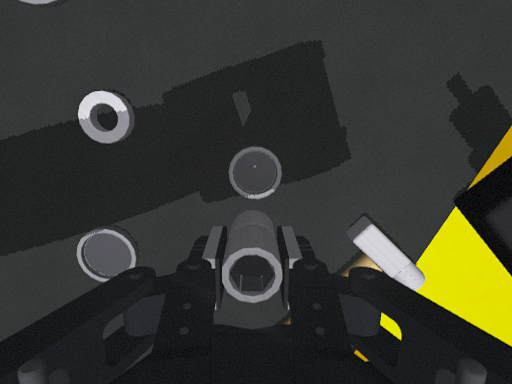

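w2 shows cup 1 at (255,172), s1 held between the fingers at (252,275), and the hammer head at (385,255), clear of the fingers. Lowering now.

>>> {"op": "carry_out", "data": {
  "deltas": [0.005, 0.003, 0.04, 0, 0, 0, 0.005, 0.003, 0.08, 0, 0, 0, 0.005, 0.003, 0.11, 0, 0, 0, 0.005, 0.003, 0.125, 0, 0, 0, 0.005, 0.003, 0.125, 0, 0, 0]
}}

```text
time: 6.82
eef_pos: [0.528, -0.3811, 0.0329]
tcp_rot: [0.974, 0.226, -0.001, -0.001]
contact_force: [-0.2, -0.3, -1.3]
opening: 0.287
finger_force: 39.8
```

```bash
python3 -c "
from h import *
rel((.5274,-.3811,.0245),yaw=26)"
```

```text
(0.5274, -0.3811, 0.0245) -> [-0.0005, -0.0002, 0.0084, -0.0024, 0.0008, 0.0012]
```

>>> {"op": "carry_out", "data": {
  "deltas": [0, 0, 0.004, 0, 0, 0, 0, 0, 0.008, 0, 0, 0, 0, 0, 0.008, 0, 0, 0, 0, 0, 0.008, 0, 0, 0]
}}

```text
time: 7.32
eef_pos: [0.5284, -0.3828, 0.0263]
tcp_rot: [0.974, 0.225, 0.0, 0.0]
contact_force: [-0.6, -0.3, -1.3]
opening: 0.291
finger_force: 39.8
```

>>> {"op": "carry_out", "data": {
  "deltas": [0, 0, 0, 0, 0, 0, 0, 0, 0, 0, 0, 0, 0, 0, 0, 0, 0, 0, 0, 0, 0, 0, 0, 0],
  "grip": 65
}}

```text
time: 7.82
eef_pos: [0.5283, -0.3827, 0.026]
tcp_rot: [0.974, 0.225, 0.0, 0.0]
contact_force: [0.0, -0.2, -0.8]
opening: 0.65
finger_force: 0.0
```

>>> {"op": "carry_out", "data": {
  "deltas": [0, 0, -0.03, 0, 0, 0, 0, 0, -0.08, 0, 0, 0, 0, 0, -0.14, 0, 0, 0, 0, 0, -0.15, 0, 0, 0, 0, 0, -0.15, 0, 0, 0]
}}

```text
time: 8.45
eef_pos: [0.5286, -0.3828, 0.1769]
tcp_rot: [0.974, 0.225, 0.001, 0.001]
contact_force: [-0.5, 0.2, 0.4]
opening: 0.651
finger_force: 0.0
```

```bash
python3 -c "
from h import *
look((.5274,-.3811),.03,.054)
rel((.461,-.096,.17),yaw=26)"
```

```text
t 8.45 wrist [ 5.272e-01 -3.840e-01  2.600e-02  5.400e-02  3.930e+02]
(0.461, -0.096, 0.17) -> [0.0654, -0.2864, 0.0052, -0.0017, 0.0006, 0.0]
```

Socket 1 is seated (top at 54 mm, 3 mm off centre). Next is socket 2.

>>> {"op": "carry_out", "data": {
  "deltas": [0.065, -0.286, 0, 0, 0, 0, 0.065, -0.286, 0, 0, 0, 0, 0.065, -0.286, 0, 0, 0, 0, 0.065, -0.286, 0, 0, 0, 0, 0.065, -0.286, 0, 0, 0, 0],
  "grip": 90
}}

```text
time: 9.12
eef_pos: [0.4588, -0.0941, 0.1728]
tcp_rot: [0.974, 0.225, -0.002, -0.002]
contact_force: [0.7, -0.2, -0.3]
opening: 0.896
finger_force: 0.0
```

>>> {"op": "carry_out", "data": {
  "deltas": [0, 0, 0, 0, 0, 0, 0, 0, 0, 0, 0, 0]
}}

```text
time: 9.38
eef_pos: [0.4608, -0.0971, 0.1745]
tcp_rot: [0.974, 0.225, -0.001, -0.001]
contact_force: [0.1, 0.7, 0.8]
opening: 0.901
finger_force: 0.0
```

```bash
python3 -c "
from h import *
look((.461,-.096),.03,.054)
rel((.461,-.096,.02),yaw=26)"
```

```text
t 9.375 wrist [ 4.612e-01 -9.530e-02  3.630e-02  5.410e-02  7.430e+02]
(0.461, -0.096, 0.02) -> [0.0008, -0.0013, 0.1548, -0.0012, 0.0014, -0.0007]
```

>>> {"op": "carry_out", "data": {
  "deltas": [0.001, -0.002, 0.05, 0, 0, 0, 0.001, -0.002, 0.1, 0, 0, 0, 0.001, -0.002, 0.154, 0, 0, 0, 0.001, -0.002, 0.154, 0, 0, 0, 0.001, -0.002, 0.154, 0, 0, 0]
}}

```text
time: 10.05
eef_pos: [0.4626, -0.0961, 0.0233]
tcp_rot: [0.974, 0.224, 0.001, 0.001]
contact_force: [0.0, -0.9, -0.2]
opening: 0.9
finger_force: 0.0
```

>>> {"op": "carry_out", "data": {
  "deltas": [0, 0, 0, 0, 0, 0, 0, 0, 0, 0, 0, 0, 0, 0, 0, 0, 0, 0, 0, 0, 0, 0, 0, 0, 0, 0, 0, 0, 0, 0],
  "grip": 0,
  "grip_force": 45
}}

```text
time: 10.68
eef_pos: [0.4629, -0.0954, 0.024]
tcp_rot: [0.974, 0.225, 0.001, 0.001]
contact_force: [-1.9, 1.0, 6.8]
opening: 0.407
finger_force: 45.0
```

>>> {"op": "carry_out", "data": {
  "deltas": [0, 0, -0.03, 0, 0, 0, 0, 0, -0.08, 0, 0, 0, 0, 0, -0.14, 0, 0, 0, 0, 0, -0.14, 0, 0, 0]
}}

```text
time: 11.18
eef_pos: [0.4648, -0.0962, 0.1681]
tcp_rot: [0.974, 0.225, 0.005, 0.004]
contact_force: [-0.2, -0.1, -1.9]
opening: 0.408
finger_force: 45.3
```

```bash
python3 -c "
from h import *
rel((.382,-.279,.16),yaw=26)"
```

```text
(0.382, -0.279, 0.16) -> [-0.1547, 0.1279, 0.0081, 0.0099, -0.0083, 0.0004]
```

>>> {"op": "carry_out", "data": {
  "deltas": [-0.155, 0.128, 0, 0, 0, 0, -0.155, 0.128, 0, 0, 0, 0, -0.155, 0.128, 0, 0, 0, 0, -0.155, 0.128, 0, 0, 0, 0, -0.155, 0.128, 0, 0, 0, 0]
}}

```text
time: 11.8
eef_pos: [0.3773, -0.2774, 0.1606]
tcp_rot: [0.975, 0.224, -0.0, -0.001]
contact_force: [0.4, -0.1, -1.8]
opening: 0.402
finger_force: 45.6
```

>>> {"op": "carry_out", "data": {
  "deltas": [0, 0, 0, 0, 0, 0, 0, 0, 0, 0, 0, 0]
}}

```text
time: 12.05
eef_pos: [0.3787, -0.2764, 0.1616]
tcp_rot: [0.974, 0.226, -0.0, -0.0]
contact_force: [0.5, -0.2, -2.2]
opening: 0.408
finger_force: 45.6
```

```bash
python3 -c "
from h import *
look((.382,-.279),.04,.01,None,.004)
rel((.382,-.279,.028),yaw=26)"
```

```text
t 12.05 wrist [ 3.808e-01 -2.811e-01  6.220e-02  1.010e-02  9.090e+02]
(0.382, -0.279, 0.028) -> [0.0019, 0.0037, 0.1337, -0.0004, -0.0001, 0.0022]
```

>>> {"op": "carry_out", "data": {
  "deltas": [0, 0.005, 0.04, 0, 0, 0, 0, 0.005, 0.08, 0, 0, 0, 0, 0.005, 0.11, 0, 0, 0, 0, 0.005, 0.122, 0, 0, 0, 0, 0.005, 0.125, 0, 0, 0]
}}

```text
time: 12.72
eef_pos: [0.3806, -0.2819, 0.0368]
tcp_rot: [0.974, 0.225, -0.0, -0.0]
contact_force: [-0.3, -0.9, -1.4]
opening: 0.405
finger_force: 45.6
```

```bash
python3 -c "
from h import *
rel((.3808,-.2811,.028),yaw=26)"
```

```text
(0.3808, -0.2811, 0.028) -> [0.0005, -0.0007, 0.0088, -0.0005, 0.0001, 0.0009]
```

>>> {"op": "carry_out", "data": {
  "deltas": [0, 0, 0.004, 0, 0, 0, 0, 0, 0.008, 0, 0, 0, 0, 0, 0.008, 0, 0, 0, 0, 0, 0.008, 0, 0, 0]
}}

```text
time: 13.22
eef_pos: [0.3805, -0.2825, 0.0293]
tcp_rot: [0.974, 0.225, 0.0, 0.0]
contact_force: [-0.3, 0.5, -1.6]
opening: 0.406
finger_force: 45.6
```

>>> {"op": "carry_out", "data": {
  "deltas": [0, 0, 0, 0, 0, 0, 0, 0, 0, 0, 0, 0, 0, 0, 0, 0, 0, 0, 0, 0, 0, 0, 0, 0],
  "grip": 75
}}

```text
time: 13.72
eef_pos: [0.3804, -0.2824, 0.0291]
tcp_rot: [0.974, 0.225, 0.0, 0.0]
contact_force: [-0.4, 0.9, -0.1]
opening: 0.749
finger_force: 0.0
```

>>> {"op": "carry_out", "data": {
  "deltas": [0, 0, -0.03, 0, 0, 0, 0, 0, -0.08, 0, 0, 0, 0, 0, -0.14, 0, 0, 0, 0, 0, -0.15, 0, 0, 0, 0, 0, -0.15, 0, 0, 0]
}}

```text
time: 14.35
eef_pos: [0.3805, -0.2824, 0.1794]
tcp_rot: [0.974, 0.225, 0.0, 0.001]
contact_force: [0.2, -0.7, -0.7]
opening: 0.75
finger_force: 0.0
```

```bash
python3 -c "
from h import *
look((.3808,-.2811),.035,.058)
rel((.65,.126,.18),yaw=26)"
```

```text
t 14.35 wrist [ 3.793e-01 -2.830e-01  3.620e-02  5.820e-02  7.360e+02]
(0.65, 0.126, 0.18) -> [0.4216, -0.248, -0.002, -0.0017, 0.0005, -0.0]
```

Socket 2 is seated. On to socket 3.

>>> {"op": "carry_out", "data": {
  "deltas": [0.25, -0.147, 0, 0, 0, 0, 0.25, -0.147, 0, 0, 0, 0, 0.25, -0.147, 0, 0, 0, 0, 0.25, -0.147, 0, 0, 0, 0, 0.25, -0.147, 0, 0, 0, 0],
  "grip": 100
}}

```text
time: 15.02
eef_pos: [0.54, -0.0378, 0.1757]
tcp_rot: [0.974, 0.226, -0.002, -0.001]
contact_force: [0.1, -1.0, 0.3]
opening: 1.003
finger_force: 0.0
```

>>> {"op": "carry_out", "data": {
  "deltas": [0.172, -0.101, 0, 0, 0, 0, 0.172, -0.101, 0, 0, 0, 0, 0.172, -0.101, 0, 0, 0, 0, 0.172, -0.101, 0, 0, 0, 0, 0.172, -0.101, 0, 0, 0, 0]
}}

```text
time: 15.65
eef_pos: [0.6497, 0.1259, 0.1758]
tcp_rot: [0.974, 0.226, -0.003, -0.0]
contact_force: [-0.3, 0.0, -0.6]
opening: 0.998
finger_force: 0.0
```

```bash
python3 -c "
from h import *
look((.65,.126),.035,.06)
rel((.65,.126,.022),yaw=26)"
```

```text
t 15.65 wrist [6.505e-01 1.267e-01 4.710e-02 6.010e-02 1.287e+03]
(0.65, 0.126, 0.022) -> [0.0015, -0.0005, 0.1545, -0.0013, 0.0042, 0.0001]
```

>>> {"op": "carry_out", "data": {
  "deltas": [0.001, -0.001, 0.05, 0, 0, 0, 0.001, -0.001, 0.1, 0, 0, 0, 0.001, -0.001, 0.154, 0, 0, 0, 0.001, -0.001, 0.156, 0, 0, 0, 0.001, -0.001, 0.156, 0, 0, 0]
}}

```text
time: 16.32
eef_pos: [0.6521, 0.1259, 0.0246]
tcp_rot: [0.975, 0.224, 0.001, 0.0]
contact_force: [0.1, -0.2, 0.6]
opening: 1.001
finger_force: 0.0
```

>>> {"op": "carry_out", "data": {
  "deltas": [0, 0, 0, 0, 0, 0, 0, 0, 0, 0, 0, 0, 0, 0, 0, 0, 0, 0, 0, 0, 0, 0, 0, 0, 0, 0, 0, 0, 0, 0],
  "grip": 0,
  "grip_force": 55
}}

```text
time: 16.95
eef_pos: [0.6531, 0.1272, 0.0257]
tcp_rot: [0.974, 0.225, 0.002, 0.0]
contact_force: [-0.8, 0.4, 6.3]
opening: 0.534
finger_force: 57.5
```

>>> {"op": "carry_out", "data": {
  "deltas": [0, 0, -0.03, 0, 0, 0, 0, 0, -0.08, 0, 0, 0, 0, 0, -0.14, 0, 0, 0, 0, 0, -0.14, 0, 0, 0]
}}

```text
time: 17.45
eef_pos: [0.655, 0.1273, 0.1699]
tcp_rot: [0.974, 0.225, 0.006, 0.001]
contact_force: [0.5, 0.2, -3.7]
opening: 0.537
finger_force: 57.5
```

```bash
python3 -c "
from h import *
rel((.4725,.0975,.165),yaw=26)"
```

```text
(0.4725, 0.0975, 0.165) -> [-0.1771, -0.0534, 0.0025, 0.0052, -0.0118, 0.0004]
```

>>> {"op": "carry_out", "data": {
  "deltas": [-0.177, -0.053, 0, 0, 0, 0, -0.177, -0.053, 0, 0, 0, 0, -0.177, -0.053, 0, 0, 0, 0, -0.177, -0.053, 0, 0, 0, 0, -0.177, -0.053, 0, 0, 0, 0]
}}

```text
time: 18.08
eef_pos: [0.4685, 0.097, 0.1617]
tcp_rot: [0.974, 0.225, -0.0, -0.0]
contact_force: [1.2, -0.8, -2.8]
opening: 0.535
finger_force: 57.4
```

>>> {"op": "carry_out", "data": {
  "deltas": [0, 0, 0, 0, 0, 0, 0, 0, 0, 0, 0, 0]
}}

```text
time: 18.32
eef_pos: [0.4703, 0.097, 0.1632]
tcp_rot: [0.974, 0.225, 0.0, 0.0]
contact_force: [0.7, 0.1, -3.9]
opening: 0.538
finger_force: 57.4
```

```bash
python3 -c "
from h import *
W=look((.4725,.0975),.045,.01,'pics/w3.png',.004)
rel((.4725,.0975,.03),yaw=26)"
```

```text
t 18.325 wrist [4.71e-01 9.82e-02 7.30e-02 1.01e-02 9.70e+02]
(0.4725, 0.0975, 0.03) -> [0.0024, 0.0006, 0.1331, 0.0001, -0.0002, 0.0]
```

View pics/w3.png

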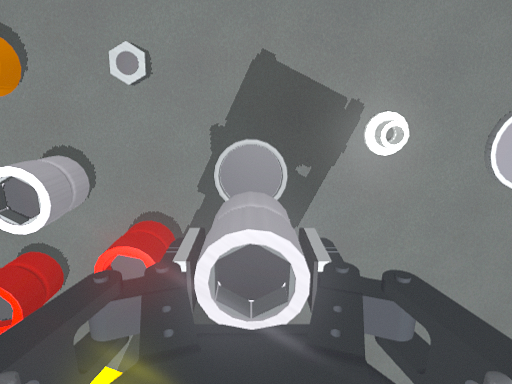

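w3 shows cup 3 at (250,175) with s3 held at (252,278). The nearest object is red at (140,250), about 100 mm away. Lowering.

>>> {"op": "carry_out", "data": {
  "deltas": [0.001, -0.001, 0.04, 0, 0, 0, 0.001, -0.001, 0.08, 0, 0, 0, 0.001, -0.001, 0.11, 0, 0, 0, 0.001, -0.001, 0.122, 0, 0, 0, 0.001, -0.001, 0.125, 0, 0, 0]
}}

```text
time: 19.0
eef_pos: [0.4699, 0.0983, 0.0377]
tcp_rot: [0.974, 0.225, -0.0, -0.0]
contact_force: [-0.0, 0.3, -4.2]
opening: 0.538
finger_force: 57.5
```

```bash
python3 -c "
from h import *
rel((.471,.0982,.0305),yaw=26)"
```

```text
(0.471, 0.0982, 0.0305) -> [0.001, 0.0006, 0.0072, -0.0002, 0.0005, 0.0]
```

>>> {"op": "carry_out", "data": {
  "deltas": [0.001, 0, 0.003, 0, 0, 0, 0.001, 0, 0.007, 0, 0, 0, 0.001, 0, 0.007, 0, 0, 0, 0.001, 0, 0.007, 0, 0, 0]
}}

```text
time: 19.5
eef_pos: [0.4706, 0.0988, 0.0313]
tcp_rot: [0.974, 0.225, 0.0, 0.0]
contact_force: [0.3, 0.1, -4.4]
opening: 0.536
finger_force: 57.5
```

>>> {"op": "carry_out", "data": {
  "deltas": [0, 0, 0, 0, 0, 0, 0, 0, 0, 0, 0, 0, 0, 0, 0, 0, 0, 0, 0, 0, 0, 0, 0, 0],
  "grip": 90
}}

```text
time: 20.0
eef_pos: [0.4707, 0.0988, 0.0312]
tcp_rot: [0.974, 0.225, 0.0, 0.0]
contact_force: [-0.3, -0.5, -0.7]
opening: 0.902
finger_force: 0.0
```

>>> {"op": "carry_out", "data": {
  "deltas": [0, 0, -0.03, 0, 0, 0, 0, 0, -0.08, 0, 0, 0, 0, 0, -0.14, 0, 0, 0, 0, 0, -0.16, 0, 0, 0, 0, 0, -0.16, 0, 0, 0]
}}

```text
time: 20.62
eef_pos: [0.4717, 0.0988, 0.1932]
tcp_rot: [0.974, 0.225, 0.002, 0.001]
contact_force: [-0.3, 1.1, -0.3]
opening: 0.896
finger_force: 0.0
```

```bash
python3 -c "
from h import *
look((.471,.0982),.04,.064)
rel((.379,.267,.19),yaw=60)"
```

```text
t 20.625 wrist [4.685e-01 9.760e-02 4.720e-02 6.410e-02 1.157e+03]
(0.379, 0.267, 0.19) -> [-0.0085, -0.1913, 0.001, 0.0007, -0.0007, -0.5934]
```

Socket 3 is seated. Now socket 4, with the wrist turned 34°.

>>> {"op": "carry_out", "data": {
  "deltas": [-0.0085, -0.191, 0, 0, 0, -0.593, -0.0085, -0.191, 0, 0, 0, -0.593, -0.0085, -0.191, 0, 0, 0, -0.593, -0.0085, -0.191, 0, 0, 0, -0.593, -0.0085, -0.191, 0, 0, 0, -0.593],
  "grip": 100
}}

```text
time: 21.3
eef_pos: [0.3782, 0.2664, 0.1891]
tcp_rot: [0.866, 0.5, -0.002, 0.0]
contact_force: [-0.1, -0.1, 0.0]
opening: 1.003
finger_force: 0.0
```

>>> {"op": "carry_out", "data": {
  "deltas": [0, 0, 0, 0, 0, 0, 0, 0, 0, 0, 0, 0]
}}

```text
time: 21.55
eef_pos: [0.3797, 0.2656, 0.1906]
tcp_rot: [0.867, 0.499, -0.0, 0.0]
contact_force: [0.0, 0.1, -0.1]
opening: 1.0
finger_force: 0.0
```

```bash
python3 -c "
from h import *
look((.379,.267),.04,.066,'pics/w4.png')
rel((.379,.267,.025),yaw=60)"
```

```text
t 21.55 wrist [3.787e-01 2.675e-01 5.780e-02 6.620e-02 1.820e+03]
(0.379, 0.267, 0.025) -> [0.0008, -0.0012, 0.1657, -0.0001, 0.0003, -0.003]
```

View pics/w4.png

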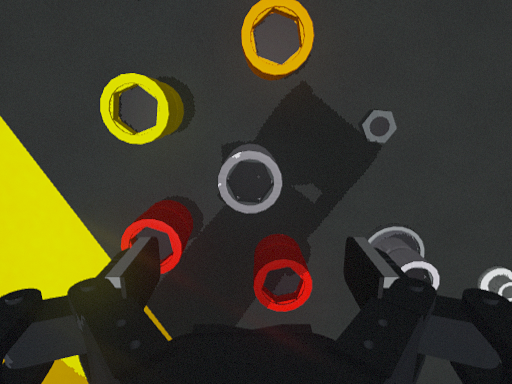

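w4 shows s4 at (250,180), with yellow (135,107), red (155,240), red (283,285) and orange (278,38) around it. The finger paths at (185,180) and (315,180) are clear, so I'm descending.

>>> {"op": "carry_out", "data": {
  "deltas": [0.001, -0.002, 0.05, 0, 0, 0, 0.001, -0.002, 0.1, 0, 0, 0, 0.001, -0.002, 0.145, 0, 0, 0, 0.001, -0.002, 0.168, 0, 0, 0, 0.001, -0.002, 0.168, 0, 0, 0]
}}

```text
time: 22.22
eef_pos: [0.3766, 0.2673, 0.0211]
tcp_rot: [0.867, 0.499, -0.002, -0.0]
contact_force: [-0.4, -0.9, 0.4]
opening: 1.0
finger_force: 0.0
```

>>> {"op": "carry_out", "data": {
  "deltas": [0, 0, 0, 0, 0, 0, 0, 0, 0, 0, 0, 0, 0, 0, 0, 0, 0, 0, 0, 0, 0, 0, 0, 0, 0, 0, 0, 0, 0, 0],
  "grip": 0,
  "grip_force": 70
}}

```text
time: 22.85
eef_pos: [0.3798, 0.2691, 0.025]
tcp_rot: [0.866, 0.5, 0.002, 0.001]
contact_force: [1.1, -2.2, 6.8]
opening: 0.665
finger_force: 75.7
```

>>> {"op": "carry_out", "data": {
  "deltas": [0, 0, -0.03, 0, 0, 0, 0, 0, -0.08, 0, 0, 0, 0, 0, -0.14, 0, 0, 0, 0, 0, -0.15, 0, 0, 0]
}}

```text
time: 23.35
eef_pos: [0.3793, 0.2695, 0.1762]
tcp_rot: [0.866, 0.5, 0.004, 0.0]
contact_force: [1.2, 0.3, -8.2]
opening: 0.668
finger_force: 78.6
```

```bash
python3 -c "
from h import *
rel((.6135,-.136,.18),yaw=60)"
```

```text
(0.6135, -0.136, 0.18) -> [-0.2339, 0.4056, -0.0035, 0.0042, -0.0062, -0.0002]
```

>>> {"op": "carry_out", "data": {
  "deltas": [-0.14, 0.243, 0, 0, 0, 0, -0.14, 0.243, 0, 0, 0, 0, -0.14, 0.243, 0, 0, 0, 0, -0.14, 0.243, 0, 0, 0, 0, -0.14, 0.243, 0, 0, 0, 0]
}}

```text
time: 23.98
eef_pos: [0.5169, 0.0232, 0.1688]
tcp_rot: [0.867, 0.498, -0.003, -0.002]
contact_force: [-0.5, 0.1, -6.5]
opening: 0.664
finger_force: 78.9
```

>>> {"op": "carry_out", "data": {
  "deltas": [-0.094, 0.163, 0, 0, 0, 0, -0.094, 0.163, 0, 0, 0, 0, -0.094, 0.163, 0, 0, 0, 0, -0.094, 0.163, 0, 0, 0, 0, -0.094, 0.163, 0, 0, 0, 0]
}}

```text
time: 24.6
eef_pos: [0.6098, -0.1364, 0.1683]
tcp_rot: [0.866, 0.499, -0.002, -0.004]
contact_force: [-0.1, 0.3, -8.0]
opening: 0.665
finger_force: 79.4
```

```bash
python3 -c "
from h import *
look((.6135,-.136),.05,.01,'pics/w5.png',.004)
rel((.6135,-.136,.03),yaw=60)"
```

```text
t 24.6 wrist [ 6.149e-01 -1.352e-01  8.380e-02  1.000e-02  1.026e+03]
(0.6135, -0.136, 0.03) -> [0.0016, 0.0041, 0.1391, -0.0071, 0.0005, -0.0003]
```

View pics/w5.png

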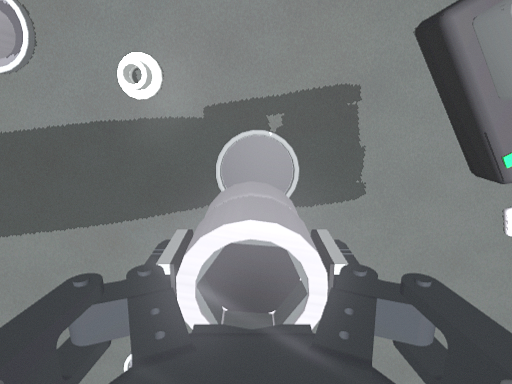

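w5 shows cup 4 at (258,172) with s4 held and the surroundings clear. Lowering.

>>> {"op": "carry_out", "data": {
  "deltas": [0.003, 0.005, 0.04, 0, 0, 0, 0.003, 0.005, 0.08, 0, 0, 0, 0.003, 0.005, 0.11, 0, 0, 0, 0.003, 0.005, 0.128, 0, 0, 0, 0.003, 0.005, 0.13, 0, 0, 0]
}}

```text
time: 25.28
eef_pos: [0.6166, -0.1357, 0.0411]
tcp_rot: [0.866, 0.5, -0.001, -0.002]
contact_force: [-0.6, 0.1, -7.3]
opening: 0.663
finger_force: 79.7
```

```bash
python3 -c "
from h import *
rel((.6149,-.1352,.0305),yaw=60)"
```

```text
(0.6149, -0.1352, 0.0305) -> [-0.0004, -0.0016, 0.0106, -0.004, 0.0005, 0.0008]
```

>>> {"op": "carry_out", "data": {
  "deltas": [0, -0.002, 0.004, 0, 0, 0, 0, -0.002, 0.008, 0, 0, 0, 0, -0.002, 0.01, 0, 0, 0, 0, -0.002, 0.01, 0, 0, 0]
}}

```text
time: 25.78
eef_pos: [0.6164, -0.1362, 0.0331]
tcp_rot: [0.866, 0.5, 0.0, 0.0]
contact_force: [0.6, 0.3, -7.7]
opening: 0.666
finger_force: 79.7
```

>>> {"op": "carry_out", "data": {
  "deltas": [0, 0, 0, 0, 0, 0, 0, 0, 0, 0, 0, 0, 0, 0, 0, 0, 0, 0, 0, 0, 0, 0, 0, 0],
  "grip": 100
}}

```text
time: 26.28
eef_pos: [0.6169, -0.1363, 0.0336]
tcp_rot: [0.866, 0.5, 0.0, 0.001]
contact_force: [-0.2, 0.0, 0.0]
opening: 0.999
finger_force: 0.0
```

>>> {"op": "carry_out", "data": {
  "deltas": [0, 0, -0.03, 0, 0, 0, 0, 0, -0.08, 0, 0, 0, 0, 0, -0.14, 0, 0, 0, 0, 0, -0.18, 0, 0, 0, 0, 0, -0.18, 0, 0, 0]
}}

```text
time: 26.9
eef_pos: [0.6188, -0.137, 0.2187]
tcp_rot: [0.866, 0.5, 0.003, 0.004]
contact_force: [-0.7, -0.2, -0.1]
opening: 0.994
finger_force: 0.0
```

```bash
python3 -c "
from h import *
look((.6149,-.1352),.045,.07)
p,_=ctrl.read_camera('scene');cv2.imwrite('pics/scene1.png',cv2.cvtColor(p,cv2.COLOR_RGB2BGR))"
```

```text
t 26.9 wrist [ 6.152e-01 -1.375e-01  5.810e-02  7.020e-02  1.544e+03]
```

View pics/scene1.png

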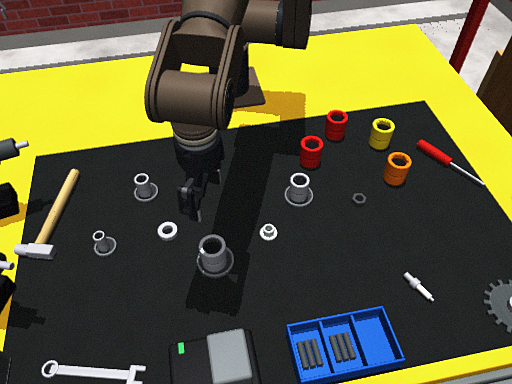

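The scene shows all four sockets upright in their cups at (101,240), (143,185), (299,187) and (212,252). The bearing (167,230), the spacer (268,232) and the coloured look-alikes haven't moved.

```bash
python3 -c "
from plant import ctrl
print(ctrl.sign_off())"
```

```text
the job is handed in; nothing more can be done
None
```

All four sockets are standing upright in their matching cups, the bearing and spacer were left where they lay, and the job was handed in at about 27 s of the 109 s allowed.

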